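Lock the setting nut of a coffee grinder with its second nut

ROBOT

A 6-joint arm with a two-finger parallel gripper is mounted at the origin on the work surface. World frame = base frame: x ahead of the robot, y to its left, z up, the work surface at z = 0. Lengths are in m, angles in rad, forces in N, time in s.
With the tool pointing down it reaches from about 0.35 to 1 m from the base axis. Payload 7.1 kg.
Tool frame: the origin (TCP) lies on the centre line of the jaws, within the pads' length; the fingertips stand robot.tips_ahead ahead of it and the grasp point (between the pads) lies 6 mm ahead of it (robot.tips_ahead is the distance from the TCP to the fingertips, in m); z points along the fingers, y is the line along which they close (so a half turn about z gives the same grasp; the last joint's range is limited). The gripper opens to 85 mm and grips with 20 to 120 N. Pads are 22 mm wide; open, the fingers measure 114 mm over their backs; the gripper's body (76 mm by 85 mm) begins 54 mm behind the grasp point. The pads swing forward as they close: fully open they stand 13 mm farther back than shut.
Start: joints at [-1.293, 0.423, 1.63, -0, 1.089, -0.019], TCP at [0.183, -0.598, 0.256] pointing down, gripper open.
Joint ranges: [-3, 3], [-0.9, 2.11], [0.09, 2.58], [-1.31, 4.45], [0.11, 2.69], [-2.54, 2.54]. Speed limits (rad/s): [2.39, 2.39, 3.01, 3.14, 3.14, 3.14].

INTERFACE

Orientations are given as a unit quaternion [x, y, z, w].
In Python, from plant import robot, cams, find_in, silhouettes gives the robot as it stands.
- The arm moves only by the tool apply_moves, never from a script. Its arguments are lists of equal length, an entry for each row: "grip": the finger opening in cm, from 0 to 8.54; "offset": the shift along the tool's x, y, z in cm, a list of three; "dr": the turn, a rotation vector about the tool's x, y, z in degrees, a list of three. A call has 1 to 5 rows; each row shifts and turns the commanded pose from where the row before left it, along the tool's axes as they then stand; what a row does not reach is not made up. A row lasts 1/8 s, in which the tool goes at most 62.5 mm and 10.7 degrees, less where a joint would pass 70% of its speed; a pose out of reach is approached as far as the arm can. A call is refused whole if a number of a shift passes 6.25 or a number of a turn 10.7, either way. A call with a gripper value outside its range is refused whole. The fingers move at their own pace and stop on an object; "force" is the grip in N (left out, the last holds). Time passes only in rows, so rows that do not move let the fingers close. It gives the time, the measured TCP pose, the force, the opening and the grip force at its end, in the units of the state.
- robot.state(): the state, without advancing time (a new reading comes with each control period).
- cams.read_camera(name): name is "scene" or "side" or "wrist"; returns a dict with "color" (420x560x3 uint8, red, green, blue), "K" (3x3 intrinsics, pixels), "T" (4x4, takes a point from camera to world coordinates); the wrist camera has in their place "tool_from_camera" (4x4, takes a point from camera to tool coordinates, whose origin is the TCP and whose axes are the flange's). Camera axes: x right, y up, looking along -z (the intrinsics and any distortion apply to the point x, -y, -z); pixel columns grow to the right and rows downward; lengths in m; the calibration is good to about 2 mm. A picture is of the moment at which its call begins: read the wrist's pose just before it. There is no depth.
- robot.sign_off(): hands the job in; it is judged then, once.
Trained networks look in a picture, given as the dict that the camera call returned (one of the last four; its "shot" number tells which), for a name from the list of things; names that differ only in an ending like _2 or _b are one class to them, and where a whole thing is asked for, a point or a joint stands for the part that bears it (a point fixed in the world has none). Each returns a list of dicts, best first, with "score" (0 to 1); they miss things now and then, are a little off and sometimes report something else, mostly with a low value. They report only what shows in the picture. A call takes as long as a camera call.
- find_in(picture, thing): "rect" ([left, top, right, bottom] in pixels, round what is visible of it).
- silhouettes(picture, thing): "pixels" (420x560 bool, what is visible of it) and "rect" ([left, top, right, bottom] in pixels, round what is visible of it).
The state is a dict: "t": time; "joint_pos": joint angles; "qvel": joint speeds; "joint_efforts": joint torques, N m; "eef_pos": TCP position; "tcp_rot": TCP orientation; "wrist_force": force on the tool from outside, world axes, zero at the start; "torque": the same for the moment, N m; "gripper_width": opening from 0.0 (shut) to 1.0 (fully open); "grip_force": force on a finger pad.
Only numpy, scipy, OpenCV 4.12 (cv2) and the standard library are available. Lean on these libraries where they do the work, as an engineer would, in place of code of your own. Each camera call takes 0.05 s, during which the arm holds its last target. There are 200 camera calls.

TASK

The grinder's hopper is off and its coarseness is already set by the lower nut on the threaded post. Run the two-armed upper nut down (clockwise from above) onto the spacer ring over the lower nut and tighten it firmly, with a push of about 12 newtons near the end of an arm, so that the two nuts are locked together; do not overtighten it or shift the lower nut. Then let go, and leave the other things on the counter where they stand.

Things in the scene. Friction and masses are not known exactly. Their poses are not given: they have to be found in the camera images.
- lock_nut: The upper steel nut: hex hub 34 mm across flats, 20 mm high, with two straight round arms 9 mm thick along its y axis (one to +y, one to -y), each ending in a 16 mm ball centred 66 mm from the post's axis. Origin at the hub's centre, half-way up, level with the arms' axis; z up. Already on the thread, 5 to 14 mm above the ring. Easily run down by pushing an arm round with the fingertips.
- set_nut: The lower steel hex nut on the same post, without arms, 34 mm across flats, 12 mm high; origin at its centre, z up. Stiff on the thread; to be left as it is set. On it lies a dark round spacer ring 31 mm across, its top 2 to 7 mm above the nut's top (it differs each time and is not measured).
- set_nut_corner (a point): A point inside a corner of the lower nut at half its height, 18 mm from its axis; it shows whether the lower nut has been turned.
- grinder_base: The grinder's low base, black with an aluminium deck, 180 mm (x) by 160 mm (y), deck top 70 mm above the counter, fixed. Origin at the centre of its underside. A threaded post 18 mm thick rises from the deck's centre; a collar 64 mm wide and 3 mm high surrounds its foot.
- mug: Bystander: white mug, 76 mm wide, 92 mm high, loose on the counter; origin at the centre of its underside.
- jar: Bystander: glass jar with a steel cap, 84 mm wide, 130 mm high, loose; origin at the centre of its underside.
- spoon: Bystander: spoon, 150 mm long, lying loose on the counter.
- burr: Bystander: dark steel conical burr, 52 mm wide, 20 mm high, loose on the counter; origin at the centre of its underside.
- post_top (a point): Centre of the top of the vertical threaded post, 64 mm above the deck. Right-hand thread: a clockwise turn seen from above lowers the upper nut 10 mm per whole turn. Running it free takes a push of 1 to 3 N near an arm's end; once it bears on the ring the push needed climbs by 0.5 to 1 N per mm of the arm's travel. It stays put when let go. Above about 19 N it is overtightened.

How it is judged:
On the way, in this order (a step that is already met when the one before it is completed fails the run):
1. the upper nut has been run part of the way down (z of lock_nut in the frame of set_nut below 0.0255 m).
2. the upper nut is tightened against the lower one: they press on each other with more than 42 N (contact force between lock_nut and set_nut above 42 N), for 0.2 s.
At the end, for the whole second after the job is handed in: The upper nut is locked: it stays pressed on the spacer ring and lower nut with 42 to 105 N (reached with a push of about 8 to 18 N near the end of an arm), at rest and let go, and the lower nut's corner is within 4 mm of where it was (contact force between lock_nut and set_nut between 42 and 105 N and angular speed of lock_nut below 0.1 rad/s and distance of set_nut_corner from where it was at the start of the episode below 0.004 m); the robot touches nothing.
It fails at once if the nuts are overtightened: more than 105 N between them (contact force between lock_nut and set_nut above 105 N).
It fails at once if the lower nut is turned or shifted: its corner moves more than 4 mm (distance of set_nut_corner from where it was at the start of the episode above 0.004 m).
It fails at once if a bystander is moved more than 30 mm (distance of any of mug, jar, spoon, burr from where it was at the start of the episode above 0.03 m).
It also fails if it takes over 58 s, if anything falls off the work surface, if the arm or the gripper's body presses on something with over 40 N, if the wrist force passes 120 N, or if a joint passes its speed limit or range.

## Working session

There is one attempt and no reset: what is moved stays moved. The work goes in short steps, Python scripts to look and compute and a tool call to move; the robot and the scene stay as the last step left them, time stands still between calls to the robot, and variables do not carry over. Pictures are saved under pics/ and viewed, at most 10 in all, crops included, and the job is handed in when it is done.

Besides the shell and the picture viewer there is one more tool, called after "Request:" as name(argument=value, ...) on one line, values as JSON. apply_moves: Moves the arm, as the interface text tells. Its arguments: {"type":"object","properties":{"grip":{"type":"array"},"offset":{"type":"array"},"dr":{"type":"array"},"force":{"type":"number"}},"required":["grip","offset","dr"]}

```bash
mkdir -p pics
cat > h.py <<'E'
import numpy as np, cv2
from plant import robot, cams, find_in, silhouettes
from scipy.spatial.transform import Rotation as R
def proj(c,P,T=None):
    T=c["T"] if T is None else T
    p=np.linalg.inv(T)@np.append(P,1); q=c["K"]@np.array([p[0],-p[1],-p[2]]); return q[:2]/q[2]
def ray(c,uv,T=None):
    T=c["T"] if T is None else T
    d=np.linalg.inv(c["K"])@np.array([uv[0],uv[1],1.]); d=T[:3,:3]@np.array([d[0],-d[1],-d[2]])
    return T[:3,3],d/np.linalg.norm(d)
def onz(c,uv,z,T=None):
    o,d=ray(c,uv,T); return o+d*(z-o[2])/d[2]
E
python3 - <<'E'
from h import *
print(robot.tips_ahead, robot.state())
ims=[]
for n in("scene","side"):
    c=cams.read_camera(n); ims.append(c["color"][:,:,::-1]); print(n,np.round(c["T"],3).tolist(),c["K"].tolist())
    for t in("lock_nut","set_nut","grinder_base","mug","jar","spoon","burr"):
        r=find_in(c,t); print(t,[(np.round(x["rect"]).tolist(),round(x["score"],2)) for x in r[:2]])
    cv2.imwrite(f"pics/{n}0.png",ims[-1])
E
```

```text
0.025 {'t': 0.0, 'joint_pos': array([-1.29303385e+00,  4.23829133e-01,  1.63070315e+00,  1.43332294e-05,
        1.08863778e+00, -1.90424740e-02]), 'qvel': array([-1.08874586e-03,  1.57023075e-03,  5.90698213e-05, -3.24879831e-04,
       -2.58106579e-04, -9.31538687e-04]), 'joint_efforts': array([ 1.18133201e-03, -5.57379806e+01, -2.81741881e+01, -7.86826672e-05,
        7.50816660e-03, -1.73278458e-06]), 'eef_pos': array([ 0.18265003, -0.59716658,  0.25554782]), 'tcp_rot': array([ 9.89008732e-01,  1.47855017e-01, -9.54490775e-05, -7.82937335e-04]), 'wrist_force': array([-0.46688744,  0.08170146,  0.62908787]), 'torque': array([ 0.03220678, -0.02287085,  0.01433086]), 'grip_force': 0.0, 'gripper_width': 0.9987688461206834}
scene [[0.464, -0.724, 0.51, 0.892], [0.886, 0.368, -0.282, -0.176], [0.017, 0.583, 0.812, 0.676], [0.0, 0.0, 0.0, 1.0]] [[405.77530255755335, 0.0, 274.94444892787504], [0.0, 405.77530255755335, 211.81445622992604], [0.0, 0.0, 1.0]]
lock_nut [([261.0, 180.0, 339.0, 202.0], 0.61), ([367.0, 170.0, 391.0, 188.0], 0.27)]
set_nut [([286.0, 200.0, 305.0, 208.0], 0.62)]
g
[... 189 characters left out ...]
, 170.0, 233.0, 225.0], 0.67)]
burr [([365.0, 168.0, 390.0, 189.0], 0.66)]
side [[-0.941, 0.191, -0.28, 0.343], [-0.338, -0.545, 0.767, 0.643], [-0.006, 0.817, 0.577, 0.554], [0.0, 0.0, 0.0, 1.0]] [[417.409248112001, 0.0, 278.6699080849778], [0.0, 417.409248112001, 211.23424980282067], [0.0, 0.0, 1.0]]
lock_nut [([260.0, 207.0, 332.0, 237.0], 0.93)]
set_nut [([290.0, 232.0, 313.0, 245.0], 0.75)]
grinder_base [([235.0, 206.0, 357.0, 314.0], 0.62), ([286.0, 231.0, 312.0, 243.0], 0.2)]
mug [([186.0, 267.0, 239.0, 342.0], 0.96)]
jar [([330.0, 163.0, 372.0, 229.0], 0.66)]
spoon [([344.0, 228.0, 424.0, 248.0], 0.55)]
burr [([253.0, 350.0, 286.0, 382.0], 0.67), ([291.0, 234.0, 310.0, 244.0], 0.63)]
```

Run:
```python
import cv2,numpy as np
a=cv2.imread("pics/scene0.png")[150:280,150:440];b=cv2.imread("pics/side0.png")[150:390,170:440]
a=cv2.resize(a,None,fx=1.9,fy=1.9);b=cv2.resize(b,None,fx=1.35,fy=1.35)
o=np.zeros((600,600,3),np.uint8);o[:a.shape[0],:a.shape[1]]=a;o[260:260+b.shape[0],:b.shape[1]]=b
cv2.imwrite("pics/v0.png",o)
```

```text
(no output)
```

View pics/v0.png

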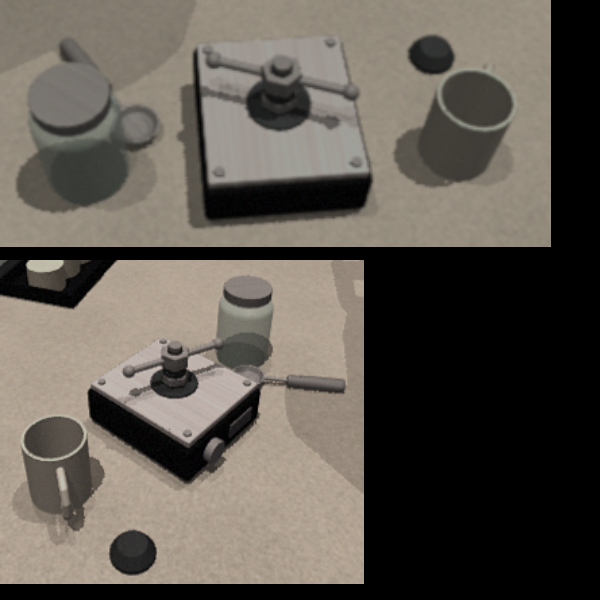

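The picture shows the base with the nut's two arms. Balls are at scene px (262,181) and (335,198), side px (332,211) and (265,232). The post top is at scene (298,183) and side (300,212). The jar and spoon are on one side, the mug and burr on the other.

Run:
```python
from h import *
a=cams.read_camera("scene");b=cams.read_camera("side")
def tri(u,v):
    o1,d1=ray(a,u);o2,d2=ray(b,v);s=np.linalg.lstsq(np.c_[d1,-d2],o2-o1,rcond=None)[0]
    p,q=o1+s[0]*d1,o2+s[1]*d2; return (p+q)/2,np.linalg.norm(p-q)
for n,u,v in(("post",(298.4,182.3),(299.6,211)),("A/l",(262,181.5),(265.5,232)),("A/r",(262,181.5),(332,211.5)),("B/l",(335.3,198),(265.5,232)),("B/r",(335.3,198),(332,211.5)),
  ("jarcap",(186.8,198),(353,167)),):
    p,e=tri(u,v);print(n,np.round(p,4),round(e,4))
for n,c in(("mug",(186,267,239,342)),("jar",(330,163,372,229)),("burr",(253,350,286,382))):
    print(n,np.round(onz(b,((c[0]+c[2])/2,(c[1]+c[3])/2),.05),3))
```

```text
post [0.5131 0.0767 0.1359] 0.0037
A/l [0.5248 0.0594 0.1098] 0.1201
A/r [0.4661 0.0293 0.1139] 0.0044
B/l [0.5583 0.1263 0.1147] 0.0048
B/r [0.5074 0.1037 0.1331] 0.1222
jarcap [ 0.4574 -0.1069  0.1354] 0.0046
mug [0.6  0.25 0.05]
jar [ 0.457 -0.134  0.05 ]
burr [0.475 0.324 0.05 ]
```

Request:
apply_moves(grip=[0, 0, 0, 0, 0], offset=[[0, 0, 0], [0, 0, 0], [2.5, -5, 0], [2.5, -5, 0], [2.5, -5, 0]], dr=[[0, 0, 8.5], [0, 0, 8.5], [0, 0, 0], [0, 0, 0], [0, 0, 0]])

```text
t: 1.52
eef_pos: [0.2583, -0.4462, 0.2564]
tcp_rot: [1.0, -0.0, 0.0, 0.0]
wrist_force: [0.3, -0.1, -0.0]
gripper_width: -0.001
grip_force: 0.0
```

Request:
apply_moves(grip=[0, 0, 0, 0, 0], offset=[[2.5, -5, 0], [2.5, -5, 0], [2.5, -5, 0], [2.5, -5, 0], [2.5, -5, 0]], dr=[[0, 0, 0], [0, 0, 0], [0, 0, 0], [0, 0, 0], [0, 0, 0]])

```text
t: 2.15
eef_pos: [0.3835, -0.1961, 0.2567]
tcp_rot: [1.0, -0.0, 0.0, 0.0]
wrist_force: [1.9, 1.0, -0.2]
gripper_width: 0.002
grip_force: 0.0
```

Request:
apply_moves(grip=[0, 0, 0, 0, 0], offset=[[2.5, -5, 0], [2.5, -5, 0], [2.5, -5, 0], [2.5, -5, 0], [0, 0, 0]], dr=[[0, 0, 0], [0, 0, 0], [0, 0, 0], [0, 0, 0], [0, 0, 0]])

```text
t: 2.78
eef_pos: [0.4843, 0.0053, 0.2566]
tcp_rot: [1.0, 0.002, 0.001, -0.0]
wrist_force: [-0.4, -0.1, -0.7]
gripper_width: -0.002
grip_force: 0.0
```

Run:
```python
from h import *
s=robot.state();c=cams.read_camera("wrist")
T=np.eye(4);T[:3,:3]=R.from_quat(s["tcp_rot"]).as_matrix();T[:3,3]=s["eef_pos"];T=T@c["tool_from_camera"]
print(s["t"],s["eef_pos"],s["joint_pos"],R.from_quat(s["tcp_rot"]).as_matrix().round(3).tolist(),s["wrist_force"]);print(T.round(3))
for P in([.5125,.077,.134],[.466,.029,.114],[.558,.126,.114]):print(proj(c,P,T))
for t in("lock_nut","set_nut"): print([(x["rect"],x["score"]) for x in find_in(c,t)[:2]])
cv2.imwrite("pics/w1.png",c["color"][:,:,::-1]); np.savez("w1.npz",T=T,K=c["K"])
```

```text
2.775 [0.48428312 0.00533121 0.25659117] [-1.38287623e-02  2.14910831e-01  1.93421408e+00  5.52283286e-04
  9.91035477e-01  1.55185617e+00] [[1.0, 0.005, 0.001], [0.005, -1.0, 0.0], [0.001, -0.0, -1.0]] [-0.42998546 -0.1496055  -0.71829863]
[[ 0.005  0.952  0.305  0.561]
 [-1.     0.005  0.002  0.006]
 [ 0.001 -0.305  0.952  0.374]
 [ 0.     0.     0.     1.   ]]
[190.38113837 171.57959534]
[254.97167908 218.85166819]
[131.24899129 110.18947508]
[([121.0, 104.2, 262.8, 227.3], 0.87), ([112.3, 35.9, 316.1, 258.6], 0.65)]
[([190.2, 138.8, 227.6, 173.4], 0.75), ([303.9, 199.3, 339.9, 306.1], 0.36)]
```

View pics/w1.png

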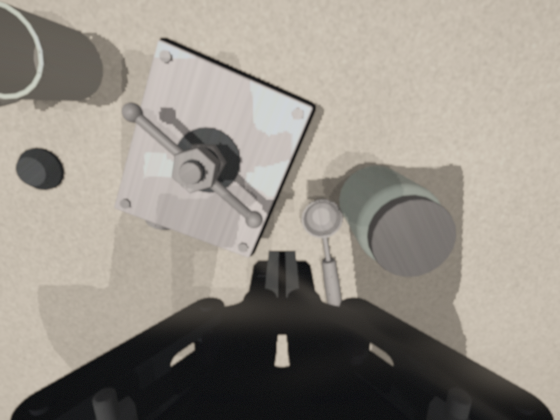

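The wrist view agrees with my estimates: balls at (132,111) and (254,219), post at (193,171), and the closed tips at (282,255) clear of everything. I'll go down beside the near arm.

Request:
apply_moves(grip=[0, 0, 0, 0, 0], offset=[[2.9, -1.4, 0], [0, 0, 5], [0, 0, 5], [0, 0, 4.2], [0, 0, 0]], dr=[[0, 0, 0], [0, 0, 0], [0, 0, 0], [0, 0, 0], [0, 0, 0]])

```text
t: 3.55
eef_pos: [0.5091, 0.015, 0.112]
tcp_rot: [1.0, -0.001, -0.003, 0.0]
wrist_force: [0.1, 0.7, 0.1]
gripper_width: 0.002
grip_force: 0.0
```

```bash
cat >> h.py <<'E'
C=np.array([.5125,.077])
def stat():
    s=robot.state();d=s["eef_pos"][:2]-C;r=np.hypot(*d);a=np.degrees(np.arctan2(d[1],d[0]))
    f=s["wrist_force"];t=np.array([d[1],-d[0]])/r
    print("t %.2f r %.1f ang %.1f z %.4f F %s push %.2f"%(s["t"],r*1e3,a,s["eef_pos"][2],f.round(2),-f[:2]@t));return s,r,a
def plan(steps,r=.058,a0=None):
    s,rr,a=stat();p=s["eef_pos"][:2]
    for k in np.cumsum(steps):
        b=np.radians(a-k);q=C+r*np.array([np.cos(b),np.sin(b)]);d=(q-p)*100;print("[%.2f, %.2f, 0]"%(d[0],-d[1]),end=", ");p=q
    print()
E
python3 - <<'E'
from h import *
plan([15]*5);plan([15]*20)
E
```

```text
t 3.55 r 62.1 ang -93.2 z 0.1120 F [0.09 0.68 0.14] push 0.06
[-1.47, -0.69, 0], [-1.36, -0.66, 0], [-1.15, -0.99, 0], [-0.85, -1.25, 0], [-0.50, -1.43, 0], 
t 3.55 r 62.1 ang -93.2 z 0.1120 F [0.09 0.68 0.14] push 0.06
[-1.47, -0.69, 0], [-1.36, -0.66, 0], [-1.15, -0.99, 0], [-0.85, -1.25, 0], [-0.50, -1.43, 0], [-0.11, -1.51, 0], [0.28, -1.49, 0], [0.66, -1.36, 0], [0.99, -1.15, 0], [1.25, -0.85, 0], [1.43, -0.50, 0], [1.51, -0.11, 0], [1.49, 0.28, 0], [1.36, 0.66, 0], [1.15, 0.99, 0], [0.85, 1.25, 0], [0.50, 1.43, 0], [0.11, 1.51, 0], [-0.28, 1.49, 0], [-0.66, 1.36, 0],
```

Request:
apply_moves(grip=[0, 0, 0, 0, 0], offset=[[-1.5, -0.7, 0], [-1.4, -0.7, 0], [-1.2, -1.0, 0], [-0.8, -1.2, 0], [-0.5, -1.4, 0]], dr=[[0, 0, 0], [0, 0, 0], [0, 0, 0], [0, 0, 0], [0, 0, 0]])

```text
t: 4.18
eef_pos: [0.4576, 0.0674, 0.1148]
tcp_rot: [1.0, 0.0, 0.001, -0.0]
wrist_force: [2.1, -2.3, 0.7]
gripper_width: 0.001
grip_force: 1.2
```

Run:
```python
from h import *
plan([15]*5)
```

```text
t 4.17 r 55.8 ang -170.0 z 0.1148 F [ 2.07 -2.25  0.69] push 2.58
[-0.29, -1.47, 0], [0.33, -1.48, 0], [0.70, -1.34, 0], [1.02, -1.12, 0], [1.28, -0.81, 0],
```

Request:
apply_moves(grip=[0, 0, 0, 0, 0], offset=[[-0.2, -1.4, 0], [0.3, -1.5, 0], [0.7, -1.3, 0], [1.0, -1.1, 0], [1.3, -0.8, 0]], dr=[[0, 0, 0], [0, 0, 0], [0, 0, 0], [0, 0, 0], [0, 0, 0]])

```text
t: 4.8
eef_pos: [0.4892, 0.1281, 0.114]
tcp_rot: [1.0, 0.0, -0.001, 0.0]
wrist_force: [-1.1, -1.8, 0.1]
gripper_width: -0.0
grip_force: 0.7
```

Run:
```python
from h import *
plan([15]*5)
a=cams.read_camera("scene");b=cams.read_camera("side")
x=[cv2.resize(c["color"][:,:,::-1][r[0]:r[0]+80,r[1]:r[1]+100],None,fx=6,fy=6,interpolation=cv2.INTER_CUBIC)[:, :390] if 0 else cv2.resize(c["color"][:,:,::-1][r[0]:r[0]+90,r[1]:r[1]+60],None,fx=6.5,fy=6.5,interpolation=cv2.INTER_CUBIC) for c,r in((a,(160,268)),(b,(190,272)))]
cv2.imwrite("pics/v2.png",np.hstack(x))
```

```text
t 4.80 r 56.2 ang 114.5 z 0.1140 F [-1.05 -1.78  0.12] push 1.69
[1.37, -0.61, 0], [1.51, -0.05, 0], [1.48, 0.34, 0], [1.34, 0.71, 0], [1.11, 1.03, 0],
```

View pics/v2.png

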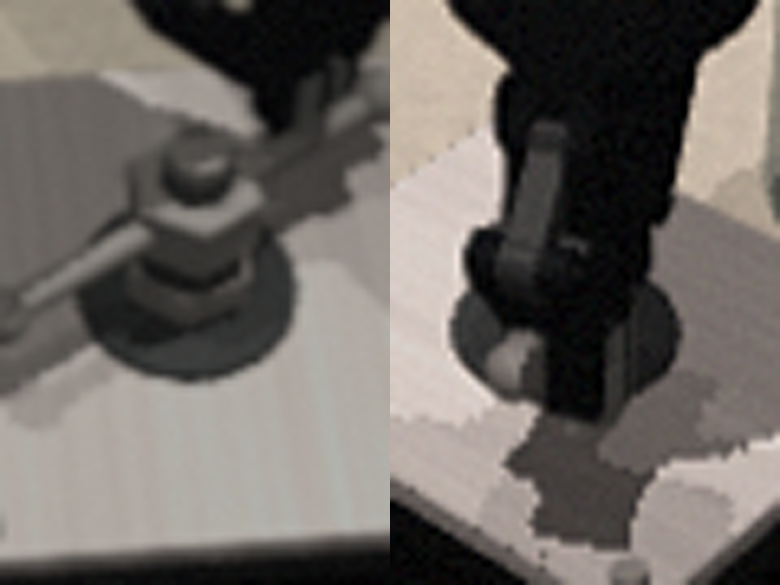

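Request:
apply_moves(grip=[0, 0, 0], offset=[[1.4, -0.5, 0], [1.5, -0.1, 0], [0, 0, 0]], dr=[[0, 0, 0], [0, 0, 0], [0, 0, 0]])

```text
t: 5.28
eef_pos: [0.5196, 0.1335, 0.1146]
tcp_rot: [1.0, -0.0, 0.001, -0.0]
wrist_force: [0.0, 0.5, -0.5]
gripper_width: 0.002
grip_force: 0.0
```

Run:
```python
from h import *
plan([6]*60)
b=cams.read_camera("wrist"); cv2.imwrite("pics/w3.png",b["color"][:,:,::-1])
```

```text
t 5.28 r 57.0 ang 82.8 z 0.1146 F [ 0.01  0.54 -0.51] push 0.05
[0.61, 0.01, 0], [0.58, 0.17, 0], [0.56, 0.23, 0], [0.54, 0.29, 0], [0.50, 0.34, 0], [0.46, 0.39, 0], [0.42, 0.44, 0], [0.37, 0.48, 0], [0.32, 0.52, 0], [0.26, 0.55, 0], [0.21, 0.57, 0], [0.14, 0.59, 0], [0.08, 0.60, 0], [0.02, 0.61, 0], [-0.04, 0.61, 0], [-0.11, 0.60, 0], [-0.17, 0.58, 0], [-0.23, 0.56, 0], [-0.29, 0.54, 0], [-0.34, 0.50, 0], [-0.39, 0.46, 0], [-0.44, 0.42, 0], [-0.48, 0.37, 0], [-0.52, 0.32, 0], [-0.55, 0.26, 0], [-0.57, 0.21, 0], [-0.59, 0.14, 0], [-0.60, 0.08, 0], [-0.61, 0.02, 0], [-0.61, -0.04, 0], [-0.60, -0.11, 0], [-0.58, -0.17, 0], [-0.56, -0.23, 0], [-0.54, -0.29, 0], [-0.50, -0.34, 0], [-0.46, -0.39, 0], [-0.42, -0.44, 0], [-0.37, -0.48, 0], [-0.32, -0.52, 0], [-0.26, -0.55, 0], [-0.21, -0.57, 0], [-0.14, -0.59, 0], [-0.08, -0.60, 0], [-0.02, -0.61, 0], [0.04, -0.61, 0], [0.11, -0.60, 0], [0.17, -0.58, 0], [0.23, -0.56, 0], [0.29, -0.54, 0], [0.34, -0.50, 0], [0.39, -0.46, 0], [0.44, -0.42, 0], [0.48, -0.37, 0], [0.52, -0.32, 0], [0.55, -0.26, 0], [0.57, -0.21, 0], [0.59, -0.14, 0], [0.60, -0.08, 0], [0.61, -0.02, 0], [0.61, 0.04, 0],
```

View pics/w3.png

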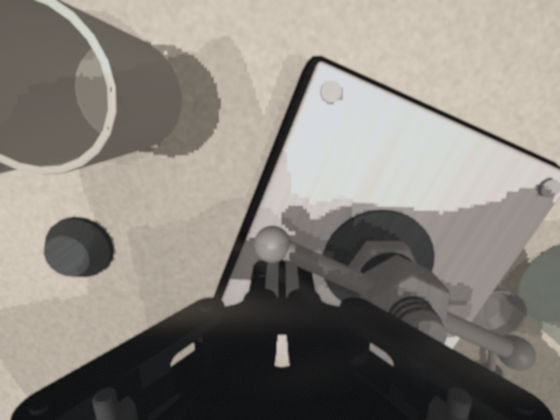

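The wrist view shows the fingertips against the arm just inside the ball at (272,243), with the mug and burr clear. From here I go in 12 mm steps and watch the force.

Request:
apply_moves(grip=[0, 0], offset=[[0.6, 0.1, 0], [0.6, 0.15, 0]], dr=[[0, 0, 0], [0, 0, 0]])

```text
t: 5.58
eef_pos: [0.5294, 0.1306, 0.1142]
tcp_rot: [1.0, -0.0, -0.001, 0.0]
wrist_force: [-2.3, 0.9, -0.9]
gripper_width: 0.002
grip_force: 0.9
```

Request:
apply_moves(grip=[0, 0], offset=[[0.55, 0.25, 0], [0.55, 0.3, 0]], dr=[[0, 0, 0], [0, 0, 0]])

```text
t: 5.82
eef_pos: [0.541, 0.1252, 0.1143]
tcp_rot: [1.0, 0.0, -0.0, -0.0]
wrist_force: [-2.2, 0.1, 0.4]
gripper_width: -0.001
grip_force: 0.8
```

Request:
apply_moves(grip=[0, 0], offset=[[0.5, 0.35, 0], [0.45, 0.4, 0]], dr=[[0, 0, 0], [0, 0, 0]])

```text
t: 6.08
eef_pos: [0.5507, 0.1177, 0.1144]
tcp_rot: [1.0, 0.0, 0.0, -0.0]
wrist_force: [-1.2, 1.1, 0.2]
gripper_width: -0.004
grip_force: 0.8
```

Request:
apply_moves(grip=[0, 0], offset=[[0.4, 0.45, 0], [0.35, 0.5, 0]], dr=[[0, 0, 0], [0, 0, 0]])

```text
t: 6.32
eef_pos: [0.5581, 0.1081, 0.1144]
tcp_rot: [1.0, 0.0, 0.0, -0.0]
wrist_force: [-1.8, 1.2, -0.3]
gripper_width: 0.007
grip_force: 0.7
```

Request:
apply_moves(grip=[0, 0], offset=[[0.35, 0.5, 0], [0.3, 0.55, 0]], dr=[[0, 0, 0], [0, 0, 0]])

```text
t: 6.58
eef_pos: [0.5646, 0.0976, 0.1144]
tcp_rot: [1.0, 0.0, 0.0, -0.0]
wrist_force: [-0.9, 1.5, 0.2]
gripper_width: 0.0
grip_force: 0.7
```

Request:
apply_moves(grip=[0, 0], offset=[[0.2, 0.55, 0], [0.15, 0.6, 0]], dr=[[0, 0, 0], [0, 0, 0]])

```text
t: 6.82
eef_pos: [0.5678, 0.0861, 0.1143]
tcp_rot: [1.0, 0.0, 0.0, -0.0]
wrist_force: [-1.4, 1.0, 0.2]
gripper_width: 0.0
grip_force: 0.8
```

Request:
apply_moves(grip=[0, 0], offset=[[0.1, 0.6, 0], [0.05, 0.6, 0]], dr=[[0, 0, 0], [0, 0, 0]])

```text
t: 7.08
eef_pos: [0.5695, 0.074, 0.1144]
tcp_rot: [1.0, 0.0, 0.0, -0.0]
wrist_force: [-0.8, 2.0, -0.7]
gripper_width: -0.002
grip_force: 0.8
```

Request:
apply_moves(grip=[0, 0], offset=[[-0.05, 0.6, 0], [-0.1, 0.6, 0]], dr=[[0, 0, 0], [0, 0, 0]])

```text
t: 7.32
eef_pos: [0.5678, 0.062, 0.1144]
tcp_rot: [1.0, 0.0, 0.0, -0.0]
wrist_force: [0.5, 1.9, -0.2]
gripper_width: -0.003
grip_force: 0.7
```

Request:
apply_moves(grip=[0, 0], offset=[[-0.15, 0.6, 0], [-0.25, 0.55, 0]], dr=[[0, 0, 0], [0, 0, 0]])

```text
t: 7.58
eef_pos: [0.5626, 0.0512, 0.1141]
tcp_rot: [1.0, -0.0, -0.001, -0.001]
wrist_force: [-4.6, 10.1, 2.6]
gripper_width: 0.0
grip_force: 5.2
```

Run:
```python
from h import *
stat()
a=cams.read_camera("scene");b=cams.read_camera("wrist")
x=np.hstack([cv2.resize(a["color"][150:250,240:350],(440,400),interpolation=cv2.INTER_CUBIC),cv2.resize(b["color"][80:320,180:390],(350,400),interpolation=cv2.INTER_CUBIC)])
cv2.imwrite("pics/v4.png",x[:,:,::-1]);stat()
```

```text
t 7.58 r 56.4 ang -27.3 z 0.1141 F [-4.65 10.07  2.6 ] push 6.82
t 7.67 r 56.3 ang -27.6 z 0.1141 F [-3.17  3.93  0.86] push 2.02
```

View pics/v4.png

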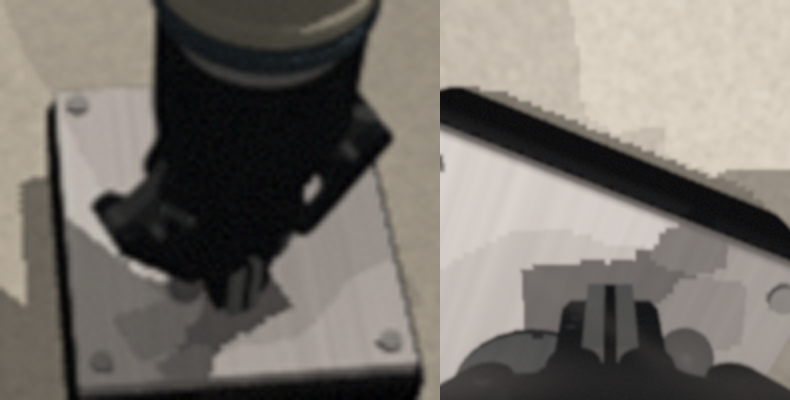

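The wrist crop shows the ball at (690,350), touching the finger's -y side. It has partly wedged on the ball, so I'll take smaller steps, slightly inward.

Request:
apply_moves(grip=[0, 0], offset=[[-0.35, 0.4, 0], [0, 0, 0]], dr=[[0, 0, 0], [0, 0, 0]])

```text
t: 7.92
eef_pos: [0.5591, 0.0474, 0.1141]
tcp_rot: [1.0, -0.0, -0.001, -0.001]
wrist_force: [-2.9, 7.4, 0.3]
gripper_width: -0.0
grip_force: 3.4
```

Run:
```python
from h import *
stat()
```

```text
t 7.92 r 55.2 ang -32.4 z 0.1141 F [-2.91  7.38  0.28] push 4.67
```

Request:
apply_moves(grip=[0, 0], offset=[[-0.35, 0.4, 0], [0, 0, 0]], dr=[[0, 0, 0], [0, 0, 0]])

```text
t: 8.18
eef_pos: [0.5554, 0.044, 0.1141]
tcp_rot: [1.0, -0.0, -0.001, -0.001]
wrist_force: [-3.9, 10.5, 1.7]
gripper_width: 0.0
grip_force: 5.4
```

Run:
```python
from h import *
s,r,a=stat();d=s["eef_pos"][:2]-C;f=s["wrist_force"];print(s["torque"],d[0]*f[1]-d[1]*f[0])
```

```text
t 8.18 r 54.1 ang -37.5 z 0.1141 F [-3.86 10.52  1.73] push 5.99
[ 1.74899706  0.56585048 -0.09131647] 0.3239250781949437
```

Request:
apply_moves(grip=[0, 0, 0], offset=[[0.4, -0.3, 0], [-0.5, -0.6, 0], [0, 0, 0]], dr=[[0, 0, 0], [0, 0, 0], [0, 0, 0]])

```text
t: 8.55
eef_pos: [0.5552, 0.052, 0.1143]
tcp_rot: [1.0, 0.0, -0.0, 0.0]
wrist_force: [-0.2, 0.0, -0.0]
gripper_width: 0.005
grip_force: 0.0
```

```bash
cat >> h.py <<'E'
def tq():
    s,r,a=stat();d=s["eef_pos"][:2]-C;f=s["wrist_force"];print("Fdir %.0f torque"%np.degrees(np.arctan2(f[1],f[0])),round(d[0]*f[1]-d[1]*f[0]+s["torque"][2],3),s["torque"][2].round(3))
E
python3 -c "
from h import *
tq()"
```

```text
t 8.55 r 49.5 ang -30.4 z 0.1143 F [-0.24  0.02 -0.02] push -0.10
Fdir 174 torque 0.015 0.02
```

Request:
apply_moves(grip=[0, 0], offset=[[-0.7, 0.35, 0], [0, 0, 0]], dr=[[0, 0, 0], [0, 0, 0]])

```text
t: 8.8
eef_pos: [0.5498, 0.0482, 0.1148]
tcp_rot: [1.0, -0.0, 0.002, -0.0]
wrist_force: [5.0, 2.5, -2.0]
gripper_width: 0.003
grip_force: 2.2
```

```bash
python3 -c "
from h import *
tq()"
```

```text
t 8.80 r 47.1 ang -37.7 z 0.1148 F [ 4.98  2.52 -2.02] push 5.04
Fdir 27 torque 0.223 -0.014
```

Request:
apply_moves(grip=[0, 0], offset=[[-0.3, 0.25, 0], [0, 0, 0]], dr=[[0, 0, 0], [0, 0, 0]])

```text
t: 9.05
eef_pos: [0.5472, 0.0462, 0.1148]
tcp_rot: [1.0, -0.0, 0.002, -0.001]
wrist_force: [4.7, 5.3, -2.8]
gripper_width: -0.002
grip_force: 3.5
```

```bash
python3 -c "
from h import *
tq()"
```

```text
t 9.05 r 46.4 ang -41.6 z 0.1148 F [ 4.72  5.34 -2.76] push 7.13
Fdir 49 torque 0.282 -0.049
```

Request:
apply_moves(grip=[0, 0], offset=[[-0.4, 0.4, 0], [0, 0, 0]], dr=[[0, 0, 0], [0, 0, 0]])

```text
t: 9.3
eef_pos: [0.5435, 0.0426, 0.1149]
tcp_rot: [1.0, -0.0, 0.002, -0.001]
wrist_force: [5.9, 6.8, -2.8]
gripper_width: -0.0
grip_force: 4.2
```

```bash
python3 -c "
from h import *
tq()"
```

```text
t 9.30 r 46.3 ang -47.9 z 0.1149 F [ 5.85  6.79 -2.84] push 8.89
Fdir 49 torque 0.328 -0.084
```

Request:
apply_moves(grip=[0], offset=[[-0.15, 0.25, 0]], dr=[[0, 0, 0]])

```text
t: 9.43
eef_pos: [0.5428, 0.0405, 0.115]
tcp_rot: [1.0, -0.0, 0.003, -0.001]
wrist_force: [9.2, 11.5, -4.0]
gripper_width: 0.0
grip_force: 5.9
```

```bash
python3 -c "
from h import *
tq()
b=cams.read_camera('wrist');a=cams.read_camera('side');tq()
x=np.hstack([cv2.resize(a['color'][180:280,250:360],(440,400),interpolation=cv2.INTER_CUBIC),cv2.resize(b['color'][80:320,180:390],(350,400),interpolation=cv2.INTER_CUBIC)])
cv2.imwrite('pics/v5.png',x[:,:,::-1])"
```

```text
t 9.43 r 47.4 ang -50.3 z 0.1150 F [ 9.18 11.51 -4.03] push 14.42
Fdir 51 torque 0.687 0.004
t 9.53 r 47.7 ang -50.6 z 0.1151 F [ 7.02  7.28 -3.39] push 10.05
Fdir 46 torque 0.43 -0.049
```

View pics/v5.png

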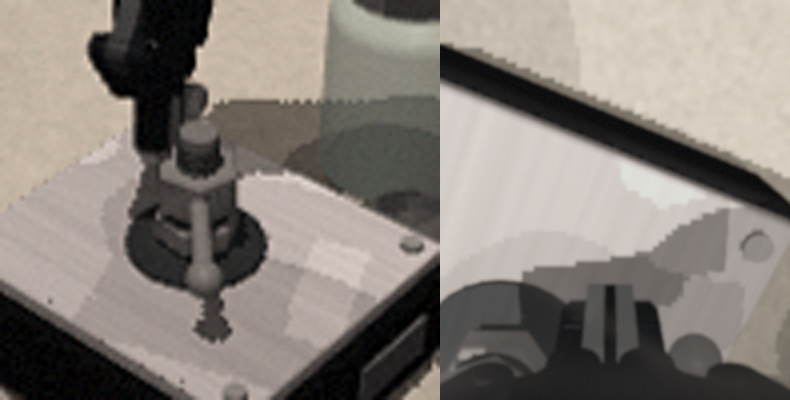

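```bash
python3 -c "
from h import *
tq();b=cams.read_camera('side')
for z in(.103,.106,.109):
  p=onz(b,(300.75,249.2),z)[:2];q=onz(b,(298.3,204.5),z)[:2];d=q-p;print(z,p,q,np.hypot(*d),np.degrees(np.arctan2(d[1],d[0])))
tq()
"
```

```text
t 9.53 r 47.7 ang -50.6 z 0.1151 F [ 7.02  7.28 -3.39] push 10.05
Fdir 46 torque 0.43 -0.049
0.103 [0.49046808 0.13430867] [0.5339657  0.01041609] 0.13130656935619736 -70.65426287403646
0.106 [0.48948966 0.13769501] [0.53269773 0.01462717] 0.1304324750465569 -70.6542628740365
0.109 [0.48851125 0.14108135] [0.53142976 0.01883824] 0.12955838073691622 -70.65426287403649
t 9.57 r 47.7 ang -50.6 z 0.1151 F [ 7.1   7.38 -4.12] push 10.17
Fdir 46 torque 0.472 -0.013
```

Request:
apply_moves(grip=[0], offset=[[-0.15, 0.05, 0]], dr=[[0, 0, 0]])

```text
t: 9.7
eef_pos: [0.5419, 0.0397, 0.1152]
tcp_rot: [1.0, -0.0, 0.004, -0.001]
wrist_force: [7.7, 7.0, -4.7]
gripper_width: -0.0
grip_force: 4.8
```

```bash
python3 -c "
from h import *
tq()"
```

```text
t 9.70 r 47.5 ang -51.7 z 0.1152 F [ 7.67  7.03 -4.71] push 10.38
Fdir 43 torque 0.447 -0.045
```

Request:
apply_moves(grip=[0], offset=[[-0.2, 0.08, 0]], dr=[[0, 0, 0]])

```text
t: 9.82
eef_pos: [0.5401, 0.039, 0.1152]
tcp_rot: [1.0, -0.0, 0.004, -0.001]
wrist_force: [10.7, 8.5, -4.7]
gripper_width: 0.001
grip_force: 6.5
```

```bash
python3 -c "
from h import *
tq()"
```

```text
t 9.82 r 47.0 ang -54.1 z 0.1152 F [10.69  8.47 -4.68] push 13.63
Fdir 38 torque 0.583 -0.057
```

Request:
apply_moves(grip=[0], offset=[[-0.15, 0.06, 0]], dr=[[0, 0, 0]])

```text
t: 9.95
eef_pos: [0.539, 0.0383, 0.1154]
tcp_rot: [1.0, -0.0, 0.004, -0.001]
wrist_force: [12.1, 5.8, -4.0]
gripper_width: 0.004
grip_force: 6.4
```

```bash
python3 -c "
from h import *
tq()"
```

```text
t 9.95 r 46.9 ang -55.6 z 0.1154 F [12.08  5.81 -3.97] push 13.25
Fdir 26 torque 0.615 -0.006
```

Request:
apply_moves(grip=[0], offset=[[-0.15, 0.05, 0]], dr=[[0, 0, 0]])

```text
t: 10.07
eef_pos: [0.5378, 0.0378, 0.1155]
tcp_rot: [1.0, -0.0, 0.005, -0.001]
wrist_force: [10.5, 6.6, -5.2]
gripper_width: -0.001
grip_force: 6.2
```

```bash
python3 -c "
from h import *
tq()"
```

```text
t 10.07 r 46.7 ang -57.2 z 0.1155 F [10.49  6.56 -5.21] push 12.37
Fdir 32 torque 0.58 0.003
```

Request:
apply_moves(grip=[0, 0], offset=[[-0.2, 0.07, 0], [0, 0, 0]], dr=[[0, 0, 0], [0, 0, 0]])

```text
t: 10.32
eef_pos: [0.5356, 0.0369, 0.1155]
tcp_rot: [1.0, -0.0, 0.005, -0.001]
wrist_force: [10.9, 6.3, -4.3]
gripper_width: -0.0
grip_force: 5.9
```

```bash
python3 -c "
from h import *
tq()"
```

```text
t 10.32 r 46.3 ang -60.0 z 0.1155 F [10.94  6.26 -4.3 ] push 12.60
Fdir 30 torque 0.587 0.004
```

```bash
python3 -c "
from h import *
a=cams.read_camera('side');cv2.imwrite('pics/side6.png',a['color'][:,:,::-1])
x=cv2.resize(a['color'][190:270,260:350],(720,640),interpolation=cv2.INTER_CUBIC)[:600]
cv2.imwrite('pics/v6.png',x[:,:,::-1]);tq()"
```

```text
t 10.38 r 46.3 ang -60.0 z 0.1155 F [10.14  6.41 -4.86] push 11.99
Fdir 32 torque 0.503 -0.052
```

View pics/v6.png

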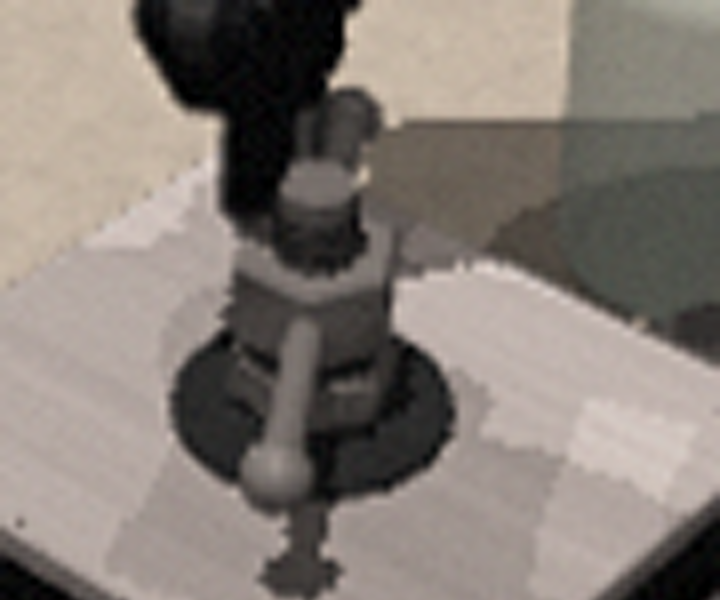

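```bash
python3 -c "
from h import *
a=cv2.imread('pics/side0.png');b=cv2.imread('pics/side6.png')
x=np.hstack([cv2.resize(i[222:258,280:322],(395,340),interpolation=cv2.INTER_CUBIC) for i in(a,b)])
x=np.clip(x.astype(float)*1.6,0,255).astype(np.uint8)
cv2.imwrite('pics/v7.png',x)
c=cams.read_camera('side')
p=onz(c,(294.9,249.4),.102)[:2];q=onz(c,(304,204.75),.102)[:2];d=q-p;print(p,q,np.hypot(*d),np.degrees(np.arctan2(d[1],d[0])));tq()"
```

```text
[0.49979782 0.13688355] [0.52382721 0.00622248] 0.13285228123398357 -79.57938778980701
t 10.43 r 46.3 ang -60.1 z 0.1155 F [10.85  6.19 -4.07] push 12.49
Fdir 30 torque 0.596 0.018
```

View pics/v7.png

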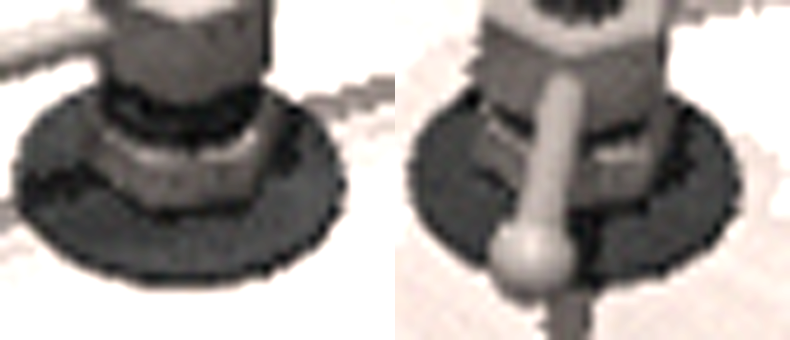

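The lower nut's corner edge (crop x about 245 in both views) hasn't moved. The upper nut is down on the ring. I'll average out the noise in the force readings before the last increments.

```bash
cat >> h.py <<'E'
def avg(n=8):
    v=[]
    for _ in range(n):
        s=robot.state();d=s["eef_pos"][:2]-C;f=s["wrist_force"];v.append([*s["eef_pos"]*1e3,*f,s["torque"][2],d[0]*f[1]-d[1]*f[0]+s["torque"][2]]);cams.read_camera("side")
    v=np.array(v);print(s["t"],v.mean(0).round(3),v.std(0)[[3,7]].round(3))
E
python3 -c "
from h import *
avg()"
```

```text
10.775 [ 5.3562e+02  3.6893e+01  1.1549e+02  1.0693e+01  6.6260e+00 -4.2710e+00
 -2.2000e-02  5.6000e-01] [0.438 0.031]
```

Request:
apply_moves(grip=[0], offset=[[-0.1, 0.02, 0]], dr=[[0, 0, 0]])

```text
t: 10.95
eef_pos: [0.5353, 0.0368, 0.1156]
tcp_rot: [1.0, -0.0, 0.005, -0.001]
wrist_force: [14.1, 7.4, -5.3]
gripper_width: -0.002
grip_force: 7.5
```

```bash
python3 -c "
from h import *
avg()"
```

```text
11.3 [ 5.35337e+02  3.68200e+01  1.15609e+02  1.29960e+01  7.21500e+00
 -5.42900e+00 -6.00000e-03  6.81000e-01] [0.527 0.051]
```

Request:
apply_moves(grip=[0, 0], offset=[[-0.06, 0.01, 0], [0, 0, 0]], dr=[[0, 0, 0], [0, 0, 0]])

```text
t: 11.6
eef_pos: [0.5352, 0.0368, 0.1157]
tcp_rot: [1.0, -0.0, 0.006, -0.001]
wrist_force: [15.0, 7.1, -7.2]
gripper_width: -0.001
grip_force: 7.7
```

```bash
python3 -c "
from h import *
avg()"
```

```text
11.95 [ 5.35210e+02  3.67880e+01  1.15667e+02  1.43300e+01  7.30600e+00
 -6.89700e+00  1.30000e-02  7.55000e-01] [0.375 0.047]
```

That's 0.75 N m, about 12 N near the end of the arm, and the nut holds still. I'll back away and lift.

Request:
apply_moves(grip=[0, 0, 0, 0, 0], offset=[[1.0, -0.2, 0], [1.0, -0.2, 0], [0, 0, -5], [0, 0, -5], [0, 0, -3]], dr=[[0, 0, 0], [0, 0, 0], [0, 0, 0], [0, 0, 0], [0, 0, 0]])

```text
t: 12.62
eef_pos: [0.5506, 0.0397, 0.2466]
tcp_rot: [1.0, -0.0, 0.001, 0.0]
wrist_force: [0.3, 0.4, -0.2]
gripper_width: 0.0
grip_force: 0.0
```

```bash
python3 -c "
from h import *
stat()
b=cams.read_camera('side')
for t in ('lock_nut','set_nut','mug','jar','burr','spoon'): print(t,[np.round(x['rect']).tolist() for x in find_in(b,t)[:1]])
a=cv2.imread('pics/side6.png');b=b['color'][:,:,::-1]
x=np.hstack([cv2.resize(i[195:258,270:322],(390,472),interpolation=cv2.INTER_CUBIC) for i in(a,b)])
cv2.imwrite('pics/v8.png',x)"
```

```text
t 12.62 r 53.3 ang -44.4 z 0.2466 F [ 0.33  0.4  -0.16] push 0.52
lock_nut [[286.0, 200.0, 309.0, 256.0]]
set_nut []
mug [[188.0, 263.0, 238.0, 344.0]]
jar [[328.0, 162.0, 373.0, 230.0]]
burr [[250.0, 350.0, 284.0, 380.0]]
spoon [[340.0, 230.0, 424.0, 249.0]]
```

View pics/v8.png

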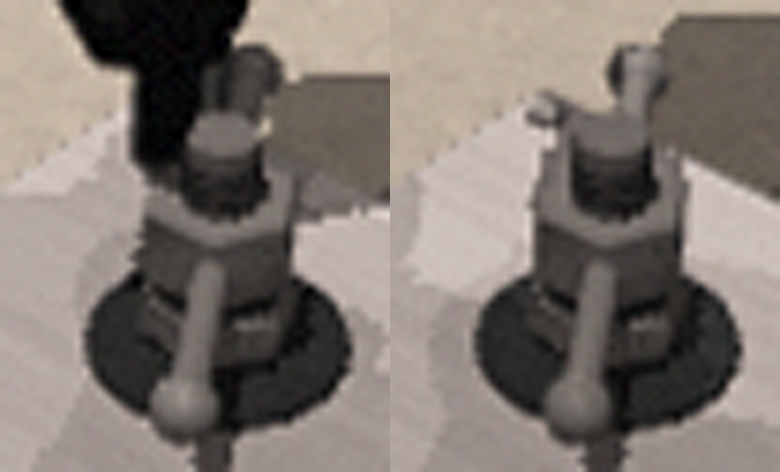

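After letting go, the balls are within about a pixel of where they were and the bystanders are in place. Handing in.

```bash
python3 -c "
from h import *
print(robot.sign_off())"
```

```text
the job is handed in; nothing more can be done
None
```

I ran the upper nut down onto the ring, tightened it to about 0.75 N·m (roughly 12 N near the arm's end) and let go. The lower nut and bystanders look unmoved in the pictures; the job is handed in, but no verdict came back and I couldn't measure the nut-to-nut force directly.

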